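# Sweep loose stones into the bench bay

## Task

Clear the bench for planting: sweep the three loose pale stones across the bench top, through the open side of the low three-sided wooden bay, until all three lie wholly inside it. Only push them along the surface, do not pick them up, and leave the small clay pot, the toy gull and the strip of paving cubes beside the work where they are.

Things in the scene. Friction and masses are not known exactly. Their poses are not given: they have to be found in the camera images.
- bay: three-sided fence of pale timber screwed to the bench, it does not move. Outside 170 mm (its x) by 120 mm (its y), walls 10 mm thick and 30 mm high, no floor of its own: the bench top runs through it level. Origin at the centre of its footprint on the bench. Back wall on its -y side, side walls at its -x and +x; its +y side is fully open. Inside: x from -75 to +75 mm, y from -50 mm (back wall) to +60 mm (mouth edge)
- stone_1: polished pale oval stone, 30 x 22 x 16 mm, about 20 g, lying flat and loose on the bench; origin at the centre of its underside. It slides without rolling when pushed, and meets the fingers about 10 mm from its centre at any yaw. One of three alike, 11 to 29 cm from the bay's origin, out in front of the bay's mouth
- stone_2: polished pale oval stone, 30 x 22 x 16 mm, about 20 g, lying flat and loose on the bench; origin at the centre of its underside. It slides without rolling when pushed, and meets the fingers about 10 mm from its centre at any yaw. One of three alike, 11 to 29 cm from the bay's origin, out in front of the bay's mouth
- stone_3: polished pale oval stone, 30 x 22 x 16 mm, about 20 g, lying flat and loose on the bench; origin at the centre of its underside. It slides without rolling when pushed, and meets the fingers about 10 mm from its centre at any yaw. One of three alike, 11 to 29 cm from the bay's origin, out in front of the bay's mouth
- clay_pot: small empty terracotta plant pot, 53 mm across, 48 mm high, upright, loose; origin at the centre of its underside. Leave alone
- gull: small white resin toy gull, 23 x 41 x 27 mm, loose; origin at the centre of its underside. Leave alone
- paver: strip of small stone cubes on netting, 22 x 59 x 14 mm, long along its y, loose; origin at the centre of its underside. Leave alone

How it is judged:
By the outcome, as a careful person would: the job done as asked, in the order asked, and still so for the second after the job is handed in, with the robot touching nothing.
It also fails if it takes over 48 s, if anything falls off the work surface, if the arm or the gripper's body presses on something with over 40 N, if the wrist force passes 120 N, or if a joint passes its speed limit or range.

## Robot

A 6-joint arm with a two-finger parallel gripper is mounted at the origin on a cart in front of the work surface, level with it; the furniture and walls round the work are solid. World frame = base frame: x ahead of the robot, y to its left, z up, the work surface at z = 0. Lengths are in m, angles in degrees, forces in N, time in s.
With the tool pointing down it reaches from about 0.325 to 0.9 m from the base axis. Payload 6.1 kg.
Tool frame: the origin (TCP) lies between the finger pads; the fingertips stand 8 mm ahead of it and the grasp point (between the pads) lies 11 mm behind it; z points along the fingers, y is the line along which they close (so a half turn about z gives the same grasp; the last joint's range is limited). The gripper opens to 87 mm and grips with 3 to 60 N. Pads are 19 mm wide; open, the fingers measure 117 mm over their backs; the gripper's body (75 mm by 190 mm) begins 51 mm behind the grasp point.
Start: joints at [-75.865, 12.628, 87.462, -0, 79.91, -7.225], TCP at [0.228, -0.582, 0.231] pointing down, gripper open.
Joint ranges: [-170.65, 170.65], [-52.31, 119.04], [5.05, 147.46], [-71.25, 251.25], [11.57, 151.72], [-153.62, 153.62]. Speed limits (degrees/s): [147.25, 147.25, 172.46, 180, 180, 180].

## Interface

Orientations are given as [roll, pitch, yaw] about the fixed x, y, z axes, in that order (R = Rz(yaw) Ry(pitch) Rx(roll)).
In Python, from plant import r gives the robot as it stands.
- The arm moves only by the tool jog_arm, never from a script. Its argument "plan" is a list of rows, each a list of 6 numbers: the shift along the tool's x, y, z scaled (see below), then the turn, a rotation vector about the tool's x, y, z scaled (see below). In form: [[dx, dy, dz, wx, wy, wz], ...]. A call has 1 to 8 rows; each row shifts and turns the commanded pose from where the row before left it, along the tool's axes as they then stand; what a row does not reach is not made up. The controller multiplies each number of a shift by 20 cm and each number of a turn by pi rad. A row lasts 1/12 s, in which the tool goes at most 41.7 mm and 7.16 degrees, less where a joint would pass 70% of its speed; a pose out of reach is approached as far as the arm can. A call with a number of a shift or a turn outside -1 to 1 is refused whole. A call with a gripper value outside its range is refused whole. "claw" is the opening, from -1 (shut) to 1 (fully open), set as the call begins (left out, the last holds). The fingers move at their own pace and stop on an object; "squeeze" is the grip in N (left out, the last holds). Time passes only in rows, so rows that do not move let the fingers close. It gives the time, the measured TCP pose, the force, the opening and the grip force at its end, in the units of the state.
- r.read_state(): the state, without advancing time (a new reading comes with each control period).
- r.read_camera(name): name is "scene" or "top" or "wrist"; returns a dict with "frame" (480x640x3 uint8, red, green, blue), "vertical_fov" (degrees; the focal length in pixels is half the picture's height over the tangent of half this angle, whatever the lens; pixels are square), "cx", "cy" (the principal point, pixels), "D" ([k1, k2, p1, p2, k3] as OpenCV has them; the pictures are not rectified), "R" (3x3) and "t" (3): a world point X has camera coordinates R X + t; the wrist camera has in their place "hand_eye" (4x4, takes a point from camera to tool coordinates, whose origin is the TCP and whose axes are the flange's). Camera axes: x right, y down, z forward; pixel columns grow to the right and rows downward; lengths in m; the calibration is good to about 2 mm. A picture is of the moment at which its call begins: read the wrist's pose just before it. There is no depth.
- r.close_job(): hands the job in; it is judged then, once.
The state is a dict: "time": time; "joint_positions": joint angles; "dq": joint speeds; "tau": joint torques, N m; "eef_pos": TCP position; "tool_rot": TCP orientation; "contact_force": force on the tool from outside, world axes, zero at the start; "wrist_torque": the same for the moment, N m; "finger_gap": opening from 0.0 (shut) to 1.0 (fully open); "grasp_force": force on a finger pad.
Only numpy, scipy, OpenCV 4.12 (cv2) and the standard library are available. Lean on these libraries where they do the work, as an engineer would, in place of code of your own. Each camera call takes 0.05 s, during which the arm holds its last target. There are 200 camera calls.

## Working session

There is one attempt and no reset: what is moved stays moved. The work goes in short steps, Python scripts to look and compute and a tool call to move; the robot and the scene stay as the last step left them, time stands still between calls to the robot, and variables do not carry over. Pictures are saved under pics/ and viewed, at most 10 in all, crops included, and the job is handed in when it is done.

Besides the shell and the picture viewer there is one more tool, called after ">>>" as name(argument=value, ...), one argument or row to a line, values as JSON. jog_arm: Moves the arm, as the interface text tells. Shifts and turns lie within -1 to 1; 1 stands for 20 cm of shift or pi rad of turn. Its arguments: {"type":"object","properties":{"plan":{"type":"array"},"claw":{"type":"number"},"squeeze":{"type":"number"}},"required":["plan"]}

```bash
mkdir -p pics
cat > h.py <<'E'
import numpy as np, cv2, pickle
def K(c):
    f=240/np.tan(np.radians(c["vertical_fov"])/2)
    return np.array([[f,0,c["cx"]],[0,f,c["cy"]],[0,0,1]])
def ray(c,px,z=0.):
    p=cv2.undistortPoints(np.array(px,float).reshape(-1,1,2),K(c),np.array(c["D"],float)).reshape(-1,2)
    R=np.array(c["R"]);t=np.array(c["t"]).ravel()
    d=np.c_[p,np.ones(len(p))]@R; o=-R.T@t
    return o+d*((z-o[2])/d[:,2])[:,None]
E
python3 - <<'E'
from plant import r
from h import *
s=r.read_state();print(s)
for n in("top","scene"):
    c=r.read_camera(n);cv2.imwrite(f"pics/{n}0.png",c["frame"][...,::-1]);print({k:v for k,v in c.items() if k!="frame"})
    pickle.dump(c,open(n+".pkl","wb"))
E
```

```text
{'time': 0.0, 'joint_positions': array([-7.58685147e+01,  1.26759994e+01,  8.75263636e+01, -1.89108097e-03,
        7.99109500e+01, -7.22455119e+00]), 'dq': array([ 0.05140268,  0.01456812,  0.01489055,  0.02758353, -0.04050597,
        0.07057521]), 'tau': array([-2.27464247e-03, -4.94617796e+01, -3.87381041e+01,  6.93920720e-02,
        5.74401277e-02, -1.66181107e-04]), 'eef_pos': array([ 0.2274403 , -0.58148503,  0.22942353]), 'tool_rot': array([-1.79887353e+02, -1.24036399e-02,  2.13563574e+01]), 'contact_force': array([-0.89170545,  0.01015413, -0.12267357]), 'wrist_torque': array([0.02031299, 0.00120806, 0.02698023]), 'grasp_force': 0.0, 'finger_gap': 0.9984310444725657}
{'vertical_fov': 44.448829854308215, 'cx': 313.1601109143854, 'cy': 239.2086807287924, 'D': array([0.04997299, 0.        , 0.        , 0.        , 0.        ]), 'R': array([[ 0.02869266, -0.99954922,  0.00883725],
       [-0.99008481, -0.02963496, -0.13730927],
       [ 0.13750926, -0.00480986, -0.9904888 ]]), 't': array([-0.0182746 ,  0.55782663,  0.82879897])}
{'vertical_fov': 44.98201864437787, 'cx': 321.176489879336, 'cy': 240.96123021719137, 'D': array([-0.18919376,  0.        ,  0.        ,  0.        ,  0.        ]), 'R': array([[-0.74577171, -0.66603737, -0.01479113],
       [-0.40291204,  0.46860556, -0.78617474],
       [ 0.53055296, -0.58034735, -0.61782724]]), 't': array([0.41568696, 0.26398648, 0.64483748])}
```

View pics/top0.png

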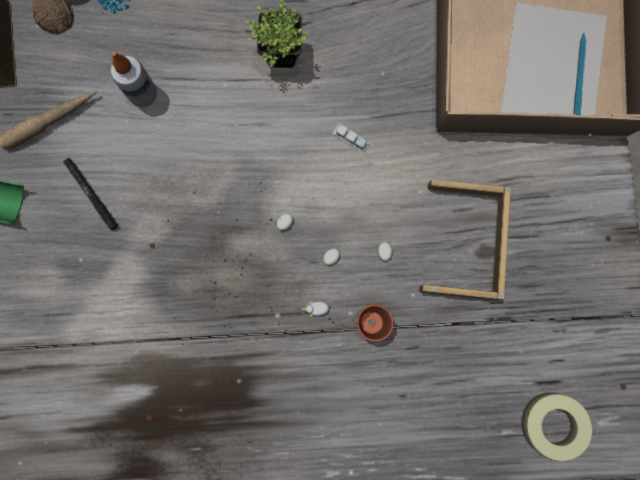

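View pics/scene0.png

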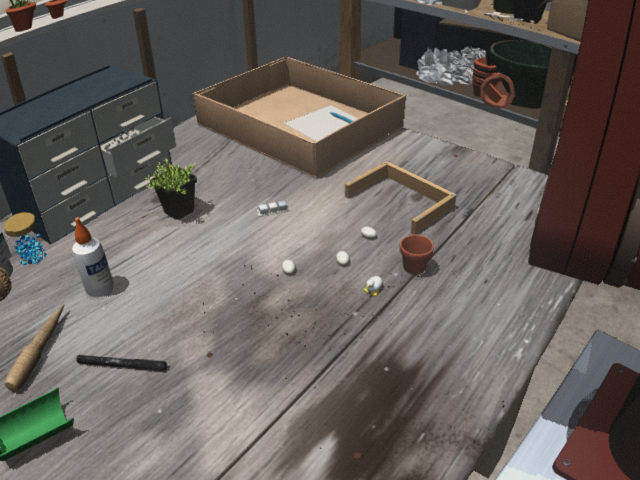

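The top view shows the stones at (285,222), (331,257) and (385,252). The gull is at (316,309), the pot at (375,323) and the paver at (350,137). The bay opens to image left, with wall-top corners near (431,183), (509,189), (502,298) and (424,290). The scene view agrees.

Run:
```python
from h import *
c=pickle.load(open("top.pkl","rb"));f=c["frame"]
hsv=cv2.cvtColor(f,cv2.COLOR_RGB2HSV)
m=((hsv[...,2]>175)&(hsv[...,1]<60)).astype(np.uint8)
n,l,st,ce=cv2.connectedComponentsWithStats(cv2.morphologyEx(m,cv2.MORPH_OPEN,np.ones((3,3),np.uint8)))
for i in range(1,n):
    if 40<st[i,4]<800 and 100<ce[i][0]<500 : print(ce[i].round(1),st[i,2:],ray(c,[ce[i]],.008).round(4))
def mask(name,m,z,a=150):
    m=cv2.morphologyEx(m.astype(np.uint8),cv2.MORPH_CLOSE,np.ones((3,3),np.uint8))
    for k in cv2.findContours(m,0,2)[0]:
        if cv2.contourArea(k)>a:
            b=cv2.minAreaRect(k);x,y=b[0]
            print(name,cv2.contourArea(k),np.round(b[0],1),ray(c,cv2.boxPoints(b),z).round(4)[:,:2].tolist())
h,s,v=cv2.split(hsv)
z=np.zeros_like(h,bool);z[170:310,415:520]=1
mask("bay",z&(s>75)&(v>110)&(h>8)&(h<28),.03)
z[:]=0;z[290:350,350:400]=1
mask("pot",z&(s>110)&(h<14),.048)
print(ray(c,[[430,181],[510,187],[503,300],[423,292]],.03).round(4), "inner",ray(c,[[431,188],[424,286]],.03).round(4))
print("gull",ray(c,[[302,309],[328,309]],.012),"paver",ray(c,[[335,128],[367,146]],.01),"pot",ray(c,[[375.5,323]],.048))
```

```text
[117.2  76.6] [13 13 71] [[0.8108 0.3129 0.008 ]]
[341.5 129.7] [ 8  7 46] [[ 0.7369 -0.0414  0.008 ]]
[351.5 135.8] [ 8  7 43] [[ 0.7276 -0.0574  0.008 ]]
[283.5 220.9] [ 12  13 121] [[0.5893 0.0442 0.008 ]]
[384.5 250.3] [ 10  15 128] [[ 0.5486 -0.1113  0.008 ]]
[330.4 255.8] [ 12  13 123] [[ 0.5377 -0.029   0.008 ]]
[319.  307.6] [ 14  11 126] [[ 0.4588 -0.0139  0.008 ]]
bay 1159.0 [468.4 239. ] [[0.4879, -0.165], [0.6564, -0.1818], [0.6469, -0.3025], [0.4794, -0.2826]]
pot 998.5 [374.5 323. ] [[0.4632, -0.0676], [0.4648, -0.1179], [0.4138, -0.1183], [0.4123, -0.0685]]
[[ 0.6534 -0.1759  0.03  ]
 [ 0.6475 -0.2959  0.03  ]
 [ 0.4777 -0.2828  0.03  ]
 [ 0.4857 -0.1659  0.03  ]] inner [[ 0.6426 -0.1774  0.03  ]
 [ 0.4946 -0.1673  0.03  ]]
gull [[ 0.4559253   0.01161746  0.012     ]
 [ 0.45705005 -0.02728036  0.012     ]] paver [[ 0.73867793 -0.03117228  0.01      ]
 [ 0.71121112 -0.08173629  0.01      ]] pot [[ 0.43846099 -0.09453446  0.048     ]]
```

```bash
cat >> h.py <<'E'
from scipy.spatial.transform import Rotation as Ro
B=np.array([.566,-.230]);YAW=86.7
BX=np.array([.9983,-.0576]);BY=np.array([.0576,.9983])
def bay(p): d=np.array(p)[:2]-B; return np.array([d@BX,d@BY])
def world(b,z): return np.r_[B+b[0]*BX+b[1]*BY,z]
def rows(s,tgt,n,yaw=YAW):
    p=np.array(s["eef_pos"]);R=Ro.from_euler('xyz',s["tool_rot"],degrees=True)
    G=Ro.from_euler('xyz',[180,0,yaw],degrees=True)
    w=(R.inv()*G).as_rotvec()/n;d=(tgt-p)/n;o=[]
    for i in range(n): o.append(np.r_[R.inv().apply(d)/.2,w/np.pi].round(3).tolist());R=R*Ro.from_rotvec(w)
    return o
E
python3 - <<'E'
from plant import r
from h import *
for x in rows(r.read_state(),world([-.024,.157],.11),16):print(x)
E
```

```text
[0.152, -0.111, 0.038, -0.0, -0.0, -0.023]
[0.16, -0.1, 0.038, -0.0, -0.0, -0.023]
[0.166, -0.089, 0.038, -0.0, -0.0, -0.023]
[0.172, -0.077, 0.038, -0.0, -0.0, -0.023]
[0.177, -0.064, 0.038, -0.0, -0.0, -0.023]
[0.182, -0.051, 0.037, -0.0, -0.0, -0.023]
[0.185, -0.038, 0.037, -0.0, -0.0, -0.023]
[0.187, -0.025, 0.037, -0.0, -0.0, -0.023]
[0.188, -0.012, 0.037, -0.0, -0.0, -0.023]
[0.189, 0.002, 0.037, -0.0, -0.0, -0.023]
[0.188, 0.015, 0.037, -0.0, -0.0, -0.023]
[0.186, 0.029, 0.037, -0.0, -0.0, -0.023]
[0.184, 0.042, 0.037, -0.0, -0.0, -0.023]
[0.181, 0.055, 0.037, -0.0, -0.0, -0.023]
[0.176, 0.067, 0.037, -0.0, -0.0, -0.023]
[0.171, 0.08, 0.037, -0.0, -0.0, -0.023]
```

>>> jog_arm(
  plan=[
    [0.152, -0.111, 0.038, 0, 0, -0.023],
    [0.16, -0.1, 0.038, 0, 0, -0.023],
    [0.166, -0.089, 0.038, 0, 0, -0.023],
    [0.172, -0.077, 0.038, 0, 0, -0.023],
    [0.177, -0.064, 0.038, 0, 0, -0.023],
    [0.182, -0.051, 0.037, 0, 0, -0.023],
    [0.185, -0.038, 0.037, 0, 0, -0.023],
    [0.187, -0.025, 0.037, 0, 0, -0.023],
  ],
  claw=-0.72,
)

```text
time: 0.77
eef_pos: [0.389, -0.325, 0.1697]
tool_rot: [-180.0, -0.0, 54.7]
contact_force: [0.4, -1.2, 0.6]
finger_gap: 0.477
grasp_force: 0.0
```

>>> jog_arm(
  plan=[
    [0.188, -0.012, 0.037, 0, 0, -0.023],
    [0.189, 0.002, 0.037, 0, 0, -0.023],
    [0.188, 0.015, 0.037, 0, 0, -0.023],
    [0.186, 0.029, 0.037, 0, 0, -0.023],
    [0.184, 0.042, 0.037, 0, 0, -0.023],
    [0.181, 0.055, 0.037, 0, 0, -0.023],
    [0.176, 0.067, 0.037, 0, 0, -0.023],
    [0.171, 0.08, 0.037, 0, 0, -0.023],
  ],
)

```text
time: 1.43
eef_pos: [0.548, -0.0684, 0.1105]
tool_rot: [-180.0, -0.0, 87.8]
contact_force: [-0.5, -1.0, 0.8]
finger_gap: 0.138
grasp_force: 0.0
```

>>> jog_arm(
  plan=[
    [0, 0, 0, 0, 0, 0],
    [0, 0, 0, 0, 0, 0],
    [0, 0, 0, 0, 0, 0],
  ],
)

```text
time: 1.68
eef_pos: [0.5472, -0.0702, 0.1107]
tool_rot: [-179.9, 0.0, 87.6]
contact_force: [0.2, 0.3, -0.7]
finger_gap: 0.142
grasp_force: 0.0
```

Run:
```python
from plant import r
from h import *
s=r.read_state();print(s["time"],s["eef_pos"],s["tool_rot"],bay(s["eef_pos"]),s["finger_gap"],rows(s,world([-.024,.157],.11),1))
c=r.read_camera("wrist");cv2.imwrite("pics/w1.png",c["frame"][...,::-1])
T=np.eye(4);T[:3,:3]=Ro.from_euler('xyz',s["tool_rot"],degrees=True).as_matrix();T[:3,3]=s["eef_pos"]
W=np.linalg.inv(T@np.array(c["hand_eye"]));c["R"]=W[:3,:3];c["t"]=W[:3,3]
hsv=cv2.cvtColor(c["frame"],cv2.COLOR_RGB2HSV)
m=((hsv[...,2]>175)&(hsv[...,1]<60)).astype(np.uint8)
n,l,st,ce=cv2.connectedComponentsWithStats(cv2.morphologyEx(m,cv2.MORPH_OPEN,np.ones((5,5),np.uint8)))
for i in range(1,n):
    if st[i,4]>400: p=ray(c,[ce[i]],.008)[0];print(ce[i].round(),st[i,2:],p.round(4),bay(p).round(4))
pickle.dump(c,open("w1.pkl","wb"))
```

```text
1.6833 [ 0.54718202 -0.070213    0.11067299] [-1.79933161e+02  1.22914373e-02  8.76284850e+01] [-0.02798972  0.15843145] 0.1422870448631073 [[-0.008, 0.02, 0.003, -0.0, 0.0, 0.005]]
[483. 148.] [  361   330 90623] [ 0.6586 -0.0048  0.008 ] [0.0794 0.2302]
[87. 51.] [ 33  43 958] [0.4048 0.0667 0.008 ] [-0.178   0.2869]
[244.  93.] [ 19  35 433] [0.5032 0.0356 0.008 ] [-0.078   0.2616]
[270.  96.] [ 23  41 612] [0.5196 0.0327 0.008 ] [-0.0615  0.2596]
[ 73. 143.] [  31   98 1095] [0.3845 0.0105 0.008 ] [-0.1951  0.2296]
[113. 174.] [  50  127 2726] [ 0.4085 -0.0117  0.008 ] [-0.1698  0.2088]
[221. 183.] [  72  127 3294] [ 0.4828 -0.0209  0.008 ] [-0.0951  0.2039]
[179. 168.] [  37   51 1294] [ 0.4548 -0.0099  0.008 ] [-0.1237  0.2133]
[300. 191.] [  38   35 1016] [ 0.5359 -0.0289  0.008 ] [-0.0416  0.1991]
[ 51. 250.] [  75  101 2999] [ 0.3511 -0.0633  0.008 ] [-0.2241  0.154 ]
[262. 235.] [ 24  63 529] [ 0.5071 -0.0588  0.008 ] [-0.0686  0.1676]
[292. 227.] [ 22  38 476] [ 0.529  -0.0541  0.008 ] [-0.0471  0.1734]
[ 12. 263.] [ 32  45 835] [ 0.3178 -0.0722  0.008 ] [-0.2568  0.1433]
[108. 265.] [ 23  37 527] [ 0.3925 -0.0766  0.008 ] [-0.182   0.1432]
[ 84. 378.] [ 25  31 508] [ 0.3517 -0.1724  0.008 ] [-0.2173  0.0451]
[522. 386.] [  56   51 2037] [ 0.7077 -0.1935  0.008 ] [0.1393 0.0446]
[317. 383.] [ 27  34 584] [ 0.5407 -0.1825  0.008 ] [-0.028   0.0459]
```

View pics/w1.png

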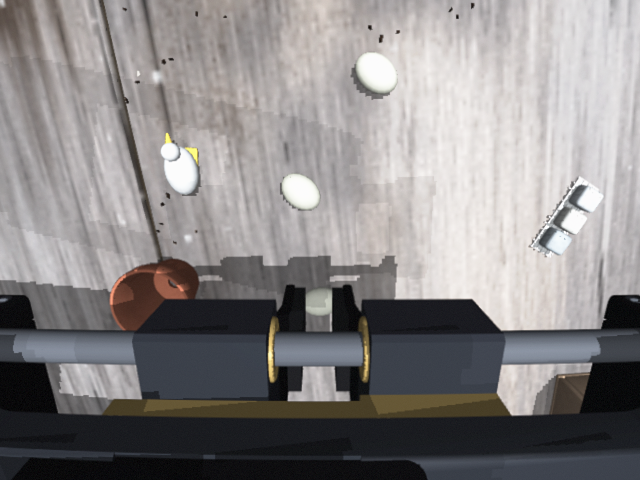

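The stones at (300,191), (376,73) and (318,300, between the fingers) match the top view. The gull and pot are off to the left, and the fingers are lined up behind stone 3.

>>> jog_arm(
  plan=[
    [0, 0.02, 0.12, 0, 0, 0.005],
    [0, 0, 0.13, 0, 0, 0],
    [0, 0, 0.12, 0, 0, 0],
    [0, 0, 0.08, 0, 0, 0],
    [0, 0, 0.04, 0, 0, 0],
    [0, 0, 0, 0, 0, 0],
  ],
)

```text
time: 2.23
eef_pos: [0.5496, -0.0714, 0.0114]
tool_rot: [-179.8, -0.0, 86.6]
contact_force: [0.3, 0.3, 0.7]
finger_gap: 0.143
grasp_force: 0.0
```

>>> jog_arm(
  plan=[
    [-0.05, 0, 0, 0, 0, 0],
    [-0.05, 0, 0, 0, 0, 0],
    [-0.05, 0, 0, 0, 0, 0],
    [-0.07, 0.01, 0, 0, 0, 0],
    [-0.07, 0.01, 0, 0, 0, 0],
    [-0.07, 0.01, 0, 0, 0, 0],
  ],
)

```text
time: 2.73
eef_pos: [0.554, -0.1448, 0.0139]
tool_rot: [179.9, 0.0, 86.7]
contact_force: [0.6, 0.3, -0.4]
finger_gap: 0.14
grasp_force: 0.2
```

```bash
cat >> h.py <<'E'
def look(name):
    from plant import r
    s=r.read_state();c=r.read_camera("top")
    cv2.imwrite(f"pics/{name}.png",cv2.resize(c["frame"][150:350,250:520,::-1],None,fx=2.5,fy=2.5))
    print(s["time"],np.array(s["eef_pos"]).round(4),np.array(s["tool_rot"]).round(1),"bay",bay(s["eef_pos"]).round(4),s["contact_force"].round(1),s["finger_gap"])
    h=cv2.cvtColor(c["frame"],cv2.COLOR_RGB2HSV)
    m=((h[...,2]>165)&(h[...,1]<55)).astype(np.uint8)
    n,l,st,ce=cv2.connectedComponentsWithStats(cv2.morphologyEx(m,cv2.MORPH_OPEN,np.ones((3,3),np.uint8)))
    for i in range(1,n):
        if 30<st[i,4]<300 and 250<ce[i][0]<500 and ce[i][1]>150: p=ray(c,[ce[i]],.008)[0];print(ce[i].round(1),st[i,4],bay(p).round(4))
E
python3 -c "
from h import *
look('t2')"
```

```text
2.7333 [ 0.554  -0.1448  0.0139] [179.9   0.   86.7] bay [-0.0168  0.0844] [ 0.6  0.3 -0.4] 0.13953291920800612
[268.  164.1] 43 [0.0944 0.3074]
[350.1 243. ] 42 [-0.0177  0.1706]
[330.5 255.9] 188 [-0.04    0.1987]
[316.9 307.7] 224 [-0.1199  0.2128]
```

View pics/t2.png

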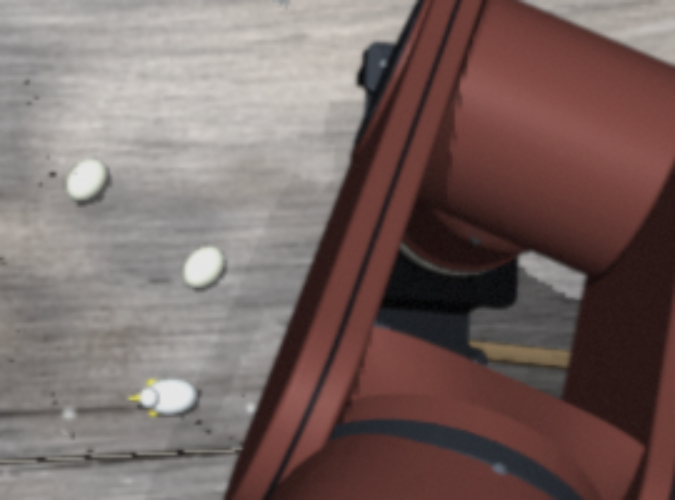

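The arm hides stone 3 here. Stones 1 and 2 and the gull haven't moved. I'll finish this push, then lift and go behind stone 2.

>>> jog_arm(
  plan=[
    [-0.07, 0.015, 0, 0, 0, 0],
    [-0.07, 0.015, 0, 0, 0, 0],
    [-0.07, 0.015, 0, 0, 0, 0],
    [-0.07, 0.01, 0, 0, 0, 0],
    [-0.07, 0.01, 0, 0, 0, 0],
    [-0.06, 0.01, 0, 0, 0, 0],
    [-0.03, 0.005, 0, 0, 0, 0],
    [-0.02, 0, 0, 0, 0, 0],
  ],
)

```text
time: 3.45
eef_pos: [0.5642, -0.2368, 0.0131]
tool_rot: [180.0, 0.0, 86.6]
contact_force: [-0.2, 0.5, -0.2]
finger_gap: 0.14
grasp_force: 0.1
```

>>> jog_arm(
  plan=[
    [0, 0, 0, 0, 0, 0],
    [0.05, 0, 0, 0, 0, 0],
    [0.05, 0, -0.1, 0, 0, 0],
    [0.05, 0, -0.18, 0, 0, 0],
    [0.18, -0.03, 0, 0, 0, 0],
    [0.18, -0.04, 0, 0, 0, 0],
    [0.18, -0.04, 0, 0, 0, 0],
    [0.18, -0.04, 0, 0, 0, 0],
  ],
)

```text
time: 4.12
eef_pos: [0.5433, -0.0572, 0.0693]
tool_rot: [180.0, -0.0, 86.7]
contact_force: [0.0, 0.2, -0.1]
finger_gap: 0.136
grasp_force: 0.0
```

>>> jog_arm(
  plan=[
    [0.18, -0.03, 0, 0, 0, 0],
    [0.14, -0.02, 0, 0, 0, 0],
    [0.1, 0, 0, 0, 0, 0],
    [0.07, 0, 0, 0, 0, 0],
    [0, 0, 0, 0, 0, 0],
    [0, 0, 0, 0, 0, 0],
  ],
)

```text
time: 4.62
eef_pos: [0.5392, 0.04, 0.0691]
tool_rot: [-180.0, 0.0, 86.9]
contact_force: [-0.7, 1.0, 0.2]
finger_gap: 0.138
grasp_force: 0.0
```

```bash
python3 -c "
from h import *
look('t3')"
```

```text
4.6167 [0.5392 0.04   0.0691] [-180.     0.    86.9] bay [-0.0423  0.268 ] [-0.7  1.   0.2] 0.13845849719558112
[424.6 209.9] 61 [0.0437 0.0603]
[399.3 233.8] 82 [0.0031 0.0966]
[478.4 242.5] 194 [ 0.0002 -0.0242]
[356.4 243.4] 112 [-0.0174  0.161 ]
[498.4 379.3] 40 [-0.2005 -0.0625]
```

View pics/t3.png

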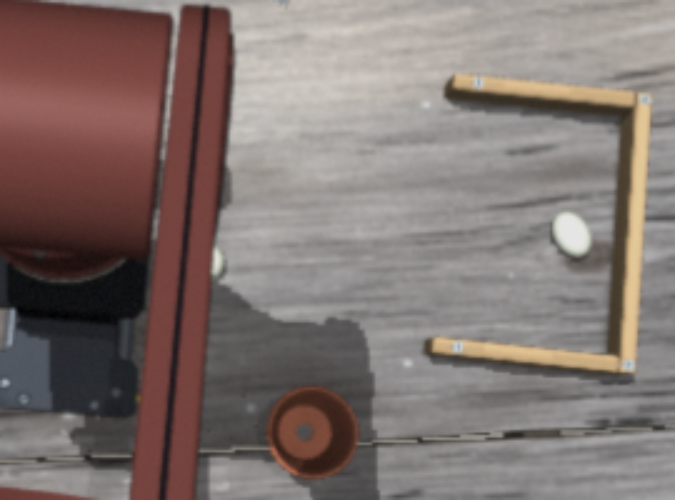

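Stone 3 is well inside the bay, at (570,233) in the crop, which is bay (0,-24) mm as planned. Stone 2 next.

>>> jog_arm(
  plan=[
    [-0.1, 0.01, 0, 0, 0, 0],
    [-0.065, 0, 0, 0, 0, 0],
    [0, 0, 0.12, 0, 0, 0],
    [0, 0, 0.1, 0, 0, 0],
    [0, 0, 0.06, 0, 0, 0],
    [0, 0, 0, 0, 0, 0],
  ],
)

```text
time: 5.17
eef_pos: [0.5371, 0.0046, 0.0101]
tool_rot: [-179.7, -0.0, 86.6]
contact_force: [-0.9, 1.0, 0.1]
finger_gap: 0.139
grasp_force: 0.0
```

>>> jog_arm(
  plan=[
    [-0.05, 0, 0, 0, 0, 0],
    [-0.05, 0, 0, 0, 0, 0],
    [-0.05, 0, 0, 0, 0, 0],
    [-0.07, 0, 0, 0, 0, 0],
    [-0.07, 0, 0, 0, 0, 0],
    [-0.07, 0, 0, 0, 0, 0],
    [-0.07, 0, 0, 0, 0, 0],
    [-0.07, 0, 0, 0, 0, 0],
  ],
)

```text
time: 5.83
eef_pos: [0.5349, -0.0966, 0.0145]
tool_rot: [179.9, 0.0, 86.7]
contact_force: [1.2, -0.8, 0.3]
finger_gap: 0.139
grasp_force: 0.0
```

```bash
python3 -c "
from plant import r
from h import *
s=r.read_state();print(s['time'],bay(s['eef_pos']),s['eef_pos'],s['tool_rot'],s['contact_force'])"
```

```text
5.8333 [-0.0387069  0.131397 ] [ 0.53492491 -0.09658627  0.01451521] [1.79874209e+02 4.50560219e-02 8.66685032e+01] [ 1.22343106 -0.79408242  0.26756874]
```

>>> jog_arm(
  plan=[
    [-0.07, 0, 0, 0, 0, 0],
    [-0.07, 0, 0, 0, 0, 0],
    [-0.07, 0, 0, 0, 0, 0],
    [-0.07, 0, 0, 0, 0, 0],
    [-0.07, 0, 0, 0, 0, 0],
    [-0.07, 0, 0, 0, 0, 0],
    [-0.06, 0, 0, 0, 0, 0],
    [-0.03, 0, 0, 0, 0, 0],
  ],
)

```text
time: 6.5
eef_pos: [0.5283, -0.1984, 0.0132]
tool_rot: [180.0, 0.0, 86.6]
contact_force: [-0.2, 0.7, 0.3]
finger_gap: 0.141
grasp_force: 0.3
```

>>> jog_arm(
  plan=[
    [-0.01, 0, 0, 0, 0, 0],
    [0.05, 0, 0, 0, 0, 0],
    [0.05, 0, -0.1, 0, 0, 0],
    [0.05, 0, -0.18, 0, 0, 0],
    [0.18, 0.03, 0, 0, 0, 0],
    [0.18, 0.04, 0, 0, 0, 0],
    [0.18, 0.04, 0, 0, 0, 0],
    [0.18, 0.04, 0, 0, 0, 0],
  ],
)

```text
time: 7.17
eef_pos: [0.568, -0.0234, 0.0694]
tool_rot: [180.0, -0.0, 86.7]
contact_force: [0.8, -0.6, -0.3]
finger_gap: 0.142
grasp_force: 0.0
```

>>> jog_arm(
  plan=[
    [0.18, 0.04, 0, 0, 0, 0],
    [0.16, 0.04, 0, 0, 0, 0],
    [0.12, 0, 0, 0, 0, 0],
    [0.05, 0, 0, 0, 0, 0],
    [0, 0, 0, 0, 0, 0],
    [0, 0, 0, 0, 0, 0],
  ],
)

```text
time: 7.67
eef_pos: [0.5893, 0.0752, 0.0688]
tool_rot: [-180.0, 0.0, 86.8]
contact_force: [0.6, -0.1, -0.4]
finger_gap: 0.139
grasp_force: 0.0
```

```bash
python3 -c "
from h import *
look('t4')"
```

```text
7.6667 [0.5893 0.0752 0.0688] [-180.     0.    86.8] bay [0.0057 0.306 ] [ 0.6 -0.1 -0.4] 0.13889911423842605
[496.6 183.7] 31 [ 0.0943 -0.0476]
[300.5 208.2] 114 [0.0295 0.2509]
[481.5 224.2] 48 [ 0.0289 -0.0276]
[459.1 227.4] 46 [0.021  0.0061]
[460.  236.6] 82 [0.0069 0.0041]
[479.4 241.6] 270 [ 0.0018 -0.0257]
[378.3 252.5] 54 [-0.0285  0.1267]
[386.2 259.6] 179 [-0.0382  0.1138]
[455.6 280.4] 52 [-0.0607  0.0073]
[411.8 294.7] 34 [-0.088   0.0718]
[432.9 300.5] 34 [-0.0938  0.0396]
[317.5 307.5] 239 [-0.1195  0.212 ]
[421.8 302.3] 39 [-0.098   0.0561]
[338.2 309.9] 47 [-0.1203  0.1806]
[349.5 311.2] 36 [-0.1209  0.1635]
[487.9 311.5] 65 [-0.103  -0.0431]
[465.7 328.3] 38 [-0.1307 -0.0114]
[493.4 336.7] 121 [-0.1394 -0.0528]
[352.3 344.3] 44 [-0.1691  0.1556]
[495.3 344.1] 111 [-0.1499 -0.0561]
[331.8 358.2] 238 [-0.1921  0.1844]
[406.6 371.1] 292 [-0.2009  0.0726]
[395.8 412.1] 144 [-0.2607  0.0848]
[286.6 454. ] 97 [-0.3324  0.2386]
[287.1 474.9] 190 [-0.3608  0.2351]
[426.5 476. ] 54 [-0.3448  0.0354]
[458. 478.] 33 [-0.3434 -0.0096]
```

View pics/t4.png

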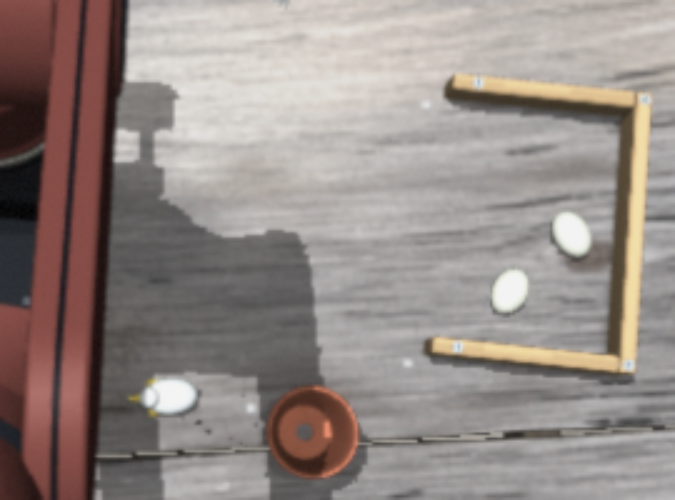

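Stone 2 is now inside at (510,290) in the crop, and the pot and gull are unmoved. Stone 1 next.

>>> jog_arm(
  plan=[
    [0.03, 0.007, 0, 0, 0, 0],
    [0, 0, 0.12, 0, 0, 0],
    [0, 0, 0.1, 0, 0, 0],
    [0, 0, 0.055, 0, 0, 0],
    [0, 0, 0, 0, 0, 0],
    [-0.04, 0, 0, 0, 0, 0],
    [-0.05, 0, 0, 0, 0, 0],
    [-0.05, 0, 0, 0, 0, 0],
  ],
)

```text
time: 8.38
eef_pos: [0.5913, 0.0512, 0.0156]
tool_rot: [179.9, 0.0, 86.7]
contact_force: [-0.1, 0.1, 0.2]
finger_gap: 0.142
grasp_force: 0.1
```

>>> jog_arm(
  plan=[
    [-0.07, 0, 0, 0, 0, 0],
    [-0.07, 0.01, 0, 0, 0, 0],
    [-0.07, 0.01, 0, 0, 0, 0],
    [-0.07, 0.01, 0, 0, 0, 0],
    [-0.07, 0.01, 0, 0, 0, 0],
    [-0.07, 0.01, 0, 0, 0, 0],
    [-0.07, 0.01, 0, 0, 0, 0],
    [-0.07, 0.01, 0, 0, 0, 0],
  ],
)

```text
time: 9.05
eef_pos: [0.5977, -0.0617, 0.0141]
tool_rot: [-180.0, -0.0, 86.7]
contact_force: [0.5, 0.3, 1.4]
finger_gap: 0.141
grasp_force: 0.4
```

```bash
python3 -c "
from plant import r
from h import *
s=r.read_state();print(s['time'],bay(s['eef_pos']),s['eef_pos'],s['tool_rot'],s['contact_force'])"
```

```text
9.05 [0.02198699 0.16987051] [ 0.59773667 -0.06167137  0.01410345] [-1.79994537e+02 -2.81722870e-03  8.66889824e+01] [0.53562295 0.34017707 1.36659807]
```

>>> jog_arm(
  plan=[
    [-0.07, 0.01, 0, 0, 0, 0],
    [-0.07, 0.01, 0, 0, 0, 0],
    [-0.07, 0.01, 0, 0, 0, 0],
    [-0.07, 0.01, 0, 0, 0, 0],
    [-0.07, 0.01, 0, 0, 0, 0],
    [-0.07, 0.01, 0, 0, 0, 0],
    [-0.07, 0, 0, 0, 0, 0],
    [-0.07, 0, 0, 0, 0, 0],
  ],
)

```text
time: 9.72
eef_pos: [0.6032, -0.1741, 0.0141]
tool_rot: [-180.0, 0.0, 86.7]
contact_force: [-0.1, -0.3, 1.0]
finger_gap: 0.138
grasp_force: 0.4
```

>>> jog_arm(
  plan=[
    [-0.07, 0, 0, 0, 0, 0],
    [-0.04, 0, 0, 0, 0, 0],
    [-0.02, 0, 0, 0, 0, 0],
    [0, 0, 0, 0, 0, 0],
    [0.05, 0, 0, 0, 0, 0],
    [0.06, 0, -0.1, 0, 0, 0],
    [0.05, 0, -0.18, 0, 0, 0],
    [0.1, 0, -0.18, 0, 0, 0],
  ],
)

```text
time: 10.38
eef_pos: [0.603, -0.1453, 0.1051]
tool_rot: [-179.7, -0.1, 86.7]
contact_force: [0.7, -0.1, 0.9]
finger_gap: 0.135
grasp_force: 0.0
```

>>> jog_arm(
  plan=[
    [0.18, 0, 0, 0, 0, 0],
    [0.18, 0, 0, 0, 0, 0],
    [0.18, 0, 0, 0, 0, 0],
    [0.18, 0, 0, 0, 0, 0],
    [0.18, 0, 0, 0, 0, 0],
    [0.16, 0, 0, 0, 0, 0],
    [0.1, 0, 0, 0, 0, 0],
    [0, 0, 0, 0, 0, 0],
  ],
)

```text
time: 11.05
eef_pos: [0.6171, 0.091, 0.1061]
tool_rot: [-180.0, -0.1, 87.0]
contact_force: [-0.2, -0.4, 0.6]
finger_gap: 0.141
grasp_force: 0.0
```

```bash
python3 -c "
from h import *
look('t5')" | grep -E "bay|\] [12]..? "
```

```text
11.05 [0.6171 0.091  0.1061] [-1.8e+02 -1.0e-01  8.7e+01] bay [0.0325 0.3234] [-0.2 -0.4  0.6] 0.14071105247121835
[290.5 194.2] 255 [0.05   0.2682]
[475.8 224.8] 126 [ 0.0272 -0.019 ]
[385.9 259.9] 221 [-0.0388  0.1143]
[423.2 301.2] 151 [-0.0961  0.054 ]
[341.6 310.5] 100 [-0.1208  0.1755]
[278.6 344.6] 185 [-0.1791  0.265 ]
[494.4 345.2] 160 [-0.1517 -0.0548]
[277.1 359.9] 159 [-0.2014  0.265 ]
[395.3 412.7] 193 [-0.2616  0.0855]
[285.1 454.4] 161 [-0.3331  0.2406]
```

View pics/t5.png

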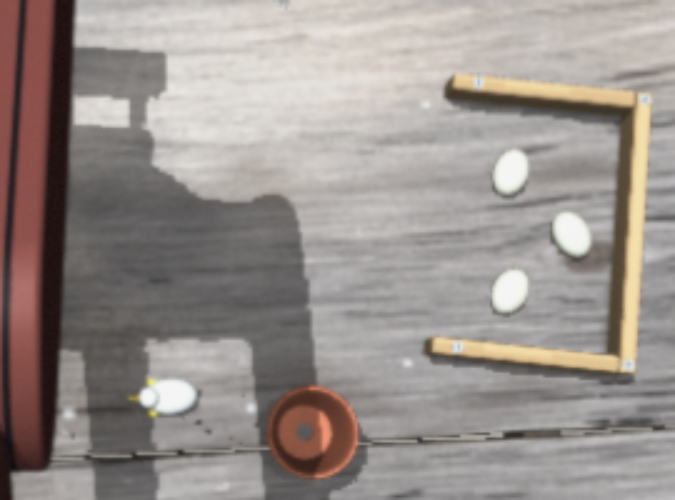

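The crop shows all three stones well inside the bay, at (510,172), (572,233) and (510,290). The gull and pot are unmoved and the arm is clear.

```bash
python3 -c "
from plant import r
print(r.close_job())"
```

```text
the job is handed in; nothing more can be done
None
```

The job is handed in after about 11 s of robot time: all three stones were pushed along the bench and lie wholly inside the bay, the pot and gull are where they were, and the arm never went near the paving strip.

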